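# Open the push-and-turn safety cap of a docked reagent bottle

### The arm

A 7-joint arm with a two-finger parallel gripper is mounted at the origin on the work surface. World frame = base frame: x ahead of the robot, y to its left, z up, the work surface at z = 0. Lengths are in m, angles in rad, forces in N, time in s.
With the tool pointing down it reaches from about 0.35 to 0.9 m from the base axis. Payload 7.2 kg.
Tool frame: the origin (TCP) lies on the centre line of the jaws, within the pads' length; the fingertips stand 17 mm ahead of it and the grasp point (between the pads) lies 2 mm behind it; z points along the fingers, y is the line along which they close (so a half turn about z gives the same grasp; the last joint's range is limited). The gripper opens to 85 mm and grips with 20 to 120 N. Pads are 22 mm wide; open, the fingers measure 114 mm over their backs; the gripper's body (76 mm by 85 mm) begins 54 mm behind the grasp point. The pads swing forward as they close: fully open they stand 13 mm farther back than shut.
Start: joints at [1.16, 0.411, -0.013, 1.596, 0.006, 1.134, -0.082], TCP at [0.21, -0.589, 0.248] pointing down, gripper open.
Joint ranges: [-2.95, 2.95], [-0.29, 1.99], [-1.47, 1.44], [0.14, 2.54], [-1.03, 4.17], [0.13, 1.85], [-2.86, 2.86]. Speed limits (rad/s): [2.39, 2.39, 3.01, 3.01, 3.14, 3.14, 3.14].

### API

Orientations are given as [roll, pitch, yaw] about the fixed x, y, z axes, in that order (R = Rz(yaw) Ry(pitch) Rx(roll)).
In Python, from rig import sensors, get_image, camera_params, env gives the robot as it stands.
- The arm moves only by the tool step_arm, never from a script. Its argument "plan" is a list of rows, each a list of 7 numbers: the opening, from 0 (shut) to 1 (fully open), then the shift along the tool's x, y, z in mm, then the turn, a rotation vector about the tool's x, y, z in degrees. In form: [[fingers, dx, dy, dz, rx, ry, rz], ...]. A call has 1 to 8 rows; each row is the pose to reach, as a shift and turn from the pose commanded when the call began, along the tool's axes at that moment; what a row does not reach only later rows make up. A row lasts 1/10 s, in which the tool goes at most 50 mm and 8.59 degrees, less where a joint would pass 70% of its speed; a pose out of reach is approached as far as the arm can. A call with a gripper value outside its range is refused whole. The fingers move at their own pace and stop on an object; the grip force is fixed at half the most. Time passes only in rows, so rows that repeat a pose let the fingers close. It gives the time, the measured TCP pose, the force and the opening at its end, in the units of the state.
- sensors.observe(): the state, without advancing time (a new reading comes with each control period).
- get_image(name): name is "side" or "top" or "wrist"; returns the picture (480x640x3 uint8, red, green, blue); there is no depth.
- camera_params(name): a dict with "fov_y" (degrees; the focal length in pixels is half the picture's height over the tangent of half this angle, whatever the lens; pixels are square), "cx", "cy" (the principal point, pixels), "extrinsics" (4x4, takes a point from world to camera coordinates). Camera axes: x right, y up, looking along -z (the intrinsics and any distortion apply to the point x, -y, -z); pixel columns grow to the right and rows downward; lengths in m; the calibration is good to about 2 mm. The wrist camera is an equidistant fisheye: a pixel r from the principal point sees the ray r / f radians off the axis. A picture is of the moment at which its call begins: read the wrist's pose just before it. camera_params takes no time and is no camera call; for the wrist camera it gives the pose at the moment of the call.
- env.hand_in(): hands the job in, once; it reports no verdict.
The state is a dict: "time_s": time; "joint_positions": joint angles; "qd": joint speeds; "joint_torque": joint torques, N m; "position": TCP position; "tool_rot": TCP orientation; "contact_force": force on the tool from outside, world axes, zero at the start; "ft_torque": the same for the moment, N m; "grip_width": opening from 0.0 (shut) to 1.0 (fully open).
Only numpy, scipy, OpenCV 4.12 (cv2) and the standard library are available. Lean on these libraries where they do the work, as an engineer would, in place of code of your own. Each camera call takes 0.05 s, during which the arm holds its last target. There are 200 camera calls.

### The job

The amber reagent bottle stands in the weighing dock, closed by a red push-and-turn safety cap: press the cap down firmly and, while keeping it pressed, turn it counter-clockwise (seen from above) until it comes free, never loading the cap against the bottle with more than about 25 N. Lift the cap off and set it down gently, right way up and flat, inside the empty steel tray; do not drop it in. Leave all the other things on the bench where they are.

Things in the scene. Friction and masses are not known exactly. Their poses are not given: they have to be found in the camera images.
- cap: Red round child-resistant cap on the amber bottle, 50 mm across its upright ribbed side wall, 32 mm high, about 65 g; grip the side wall at any yaw. Origin: on its axis at the lower edge of the side wall, z up, 145 mm above the bench while on the bottle. The pose is that of the white inner core, which the red outer shell turns only when pushed down; turned without a push the shell just clicks round.
- shell_top (a point): Centre of the red shell's top, 32 mm above the cap's lower edge; its yaw follows the shell (two white bars). The shell moves down up to 4.5 mm on a spring (4 N to start, 11 N at the end) and catches the core from about 8 N. Its dogs may first sit on top of the core's teeth (30 degrees apart) and drop in while turning, so keep correcting the push. A push of 12 to 20 N is right.
- neck (a point): Centre of the top of the bottle's neck, 15 mm above the lower edge of the closed cap. The core must turn 0.7 to 1.7 rad counter-clockwise seen from above (clockwise it is blocked), then a rubber seal pushes it up 2 to 3 mm and it comes straight off. With idle clicks allow 1.45 rad of turning under a push. If a light pull (6 N) does not bring it, it is still locked: let go, turn back and repeat.
- cradle (a point): Centre of the bottle's underside at rest, 40 mm above the bench. The bottle stands on a soft sprung cradle and sinks under a push (3 N to start, then 0.15 N per mm) to a firm stop somewhere from 2 to 18 mm down, different each time and not measured: how far the hand must go down for the right push has to be felt.
- bottle: Amber glass bottle, 66 mm across, 120 mm high without its cap, neck 24 mm across; it cannot turn in the dock or be lifted out. Origin: centre of its underside, z up along the neck. Its sloping shoulder ends 86 mm above its underside; the closed cap's lower edge is 105 mm above it.
- dock: Weighing dock fixed to the bench: flat aluminium block 120 x 120 x 34 mm with a black collar 82 mm across and 56 mm high from the bench round the bottle's foot. Origin: centre of its underside; z is the bottle's axis; its place and yaw vary.
- tray: The empty square steel tray, 130 x 130 mm outside, rim 10 mm high, wall and floor 3 mm thick, loose, about 0.45 kg. Origin: centre of its underside. The cap goes here.
- tray_used: A second, equal steel tray with a grey cap in it; leave alone. Origin: centre of its underside.
- grey_cap: Grey cap, 42 mm across, 20 mm high, in the used tray; leave alone. Origin: centre of its underside.
- green_bottle: Green glass bottle with a blue cap, 68 mm across, 170 mm high, loose; leave alone. Origin: centre of its underside.
- jar: Clear glass jar with a green lid, 64 mm across, 85 mm high, loose; leave alone. Origin: centre of its underside.
- wrench: Steel wrench, 150 mm long, lying flat; leave alone. Origin near its middle.
- fitting: Small steel and brass tube fitting, 22 mm across, 42 mm high, standing; leave alone. Origin: centre of its underside.
Mind the look-alikes: they are no part of the job. Of the things like the cap, leave any that is turquoise; of the rest the smaller one is meant. Leave any turquoise or yellow look-alike of the dock alone.

How it is judged:
By the outcome, as a careful person would: the job done as asked, in the order asked, and still so for the second after the job is handed in, with the robot touching nothing.
It also fails if it takes over 54 s, if anything falls off the work surface, if the arm or the gripper's body presses on something with over 40 N, if the wrist force passes 120 N, or if a joint passes its speed limit or range.

## Working session

There is one attempt and no reset: what is moved stays moved. The work goes in short steps, Python scripts to look and compute and a tool call to move; the robot and the scene stay as the last step left them, time stands still between calls to the robot, and variables do not carry over. Pictures are saved under pics/ and viewed, on a budget of 10 in all, crops included, one or two more only if the job needs it, and the job is handed in when it is done.

Besides the shell and the picture viewer there is one more tool, called after "Emit:" by a JSON object that holds its "fn" and its "kwargs". step_arm: Moves the arm, as the interface text tells. Its arguments: {"type":"object","properties":{"plan":{"type":"array"}},"required":["plan"]}

```bash
mkdir -p pics; ls
python3 - <<'E'
from rig import sensors,get_image,camera_params
import cv2,numpy as np
print(sensors.observe())
for n in ("top","side"):
    cv2.imwrite(f"pics/{n}0.png",get_image(n)[:,:,::-1]); p=camera_params(n);print(n,p)
E
```

```text
pics
{'time_s': 0.0, 'joint_positions': array([ 1.15982316,  0.41193484, -0.01270064,  1.59702694,  0.00556294,
        1.13429891, -0.08218944]), 'qd': array([-0.00163475,  0.00099226, -0.00073652, -0.00063151, -0.0010581 ,
        0.00115162, -0.00076501]), 'joint_torque': array([-1.07787782e-03, -6.00623059e+01,  6.81471974e-01, -2.99407053e+01,
        1.37740042e-02,  1.07547684e-02, -4.88799955e-06]), 'position': array([ 0.209875  , -0.58821867,  0.24743833]), 'tool_rot': array([-3.13996188e+00,  8.66667431e-05,  3.42782225e-01]), 'contact_force': array([-0.63506199, -0.51433767, -0.68921063]), 'ft_torque': array([ 0.0272536 ,  0.00338395, -0.00530756]), 'grip_width': 1.0014326334139698}
top {'fov_y': 52.42198419843084, 'cx': 321.8525162815329, 'cy': 229.75916805021325, 'extrinsics': array([[-0.02205618, -0.99970763, -0.00990873,  0.03926997],
       [ 0.98234582, -0.02351263,  0.18559053, -0.52385927],
       [-0.18576925, -0.00564039,  0.98257721, -1.02827657],
       [ 0.        ,  0.        ,  0.        ,  1.        ]])}
side {'fov_y': 45.288483343042934, 'cx': 323.14100251116076, 'cy': 233.79019597242524, 'extrinsics': array([[ 0.99902936, -0.03867394,  0.02108722, -0.48727119],
       [ 0.01234157,  0.70529184,  0.70880964, -0.11857397],
       [-0.04228511, -0.70786139,  0.70508455, -1.25455137],
       [ 0.        ,  0.        ,  0.        ,  1.        ]])}
```

View pics/top0.png

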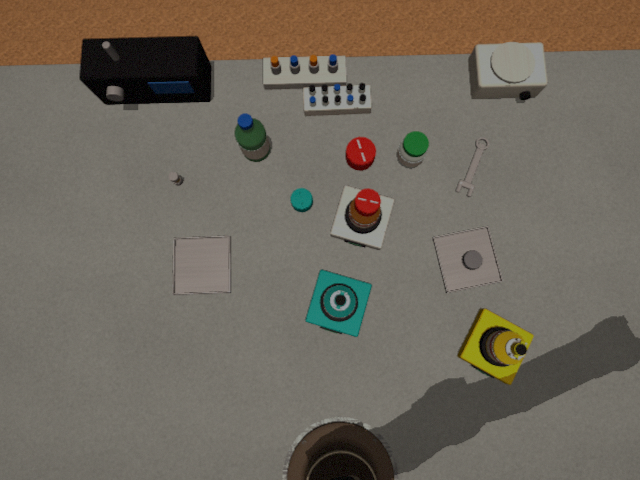

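View pics/side0.png

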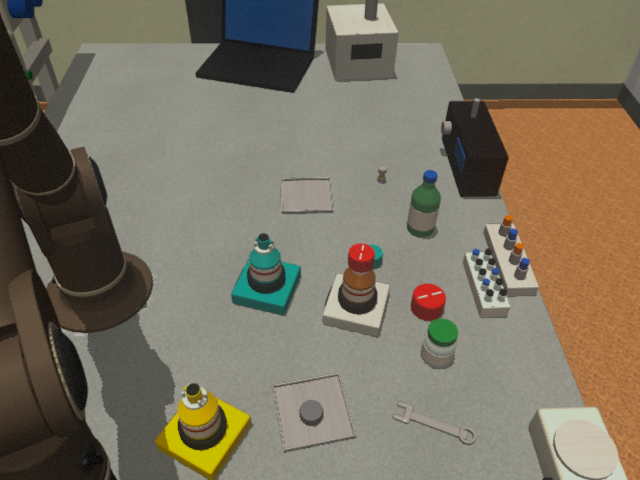

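The top view shows the closed red cap at (367,200) on the amber bottle, with the larger red decoy cap at (361,153). The empty tray is at (203,265) and the used tray at (468,260). In the side view the cap is at (361,255) and the empty tray at (306,195).

```bash
cat > h.py <<'E'
import numpy as np,cv2
from rig import camera_params
def ray(n,u,v,p=None):
    p=p or camera_params(n);f=240/np.tan(np.radians(p['fov_y']/2))
    a,b=(u-p['cx'])/f,(v-p['cy'])/f
    if n=='wrist':
        t=np.hypot(a,b);k=np.sin(t)/max(t,1e-9);d=np.array([a*k,-b*k,-np.cos(t)])
    else: d=np.array([a,-b,-1.])
    E=np.array(p['extrinsics']);R=E[:3,:3];return -R.T@E[:3,3],R.T@d/np.linalg.norm(d)
def onz(n,u,v,z,p=None):
    o,d=ray(n,u,v,p);return o+d*(z-o[2])/d[2]
def proj(n,X):
    p=camera_params(n);f=240/np.tan(np.radians(p['fov_y']/2));c=p['extrinsics'][:3]@np.append(X,1)
    return p['cx']+f*c[0]/-c[2],p['cy']-f*c[1]/-c[2]
def tri(n1,a,n2,b):
    o1,d1=ray(n1,*a);o2,d2=ray(n2,*b)
    s=np.linalg.lstsq(np.c_[d1,-d2],o2-o1,rcond=None)[0];P,Q=o1+s[0]*d1,o2+s[1]*d2
    return (P+Q)/2,np.linalg.norm(P-Q)
def comps(m,amin=30):
    n,l,s,c=cv2.connectedComponentsWithStats(m.astype(np.uint8));return [(l==i,s[i],c[i]) for i in range(1,n) if s[i,4]>amin]
E
python3 - <<'E'
from h import *
for n in('top','side'):
    im=cv2.imread(f'pics/{n}0.png').astype(int);B,G,R=im[...,0],im[...,1],im[...,2]
    for m,s,c in comps((R>110)&(G<60)&(B<60)): print(n,'red',s,c.round(1))
    # bright red top face + white bars
    box=(slice(180,222),slice(345,390)) if n=='top' else (slice(238,275),slice(340,380))
    mm=np.zeros(R.shape,bool);mm[box]=True
    f=((R>200))&mm
    for m,s,c in comps(f,20): 
        print(n,'topface',s,c.round(1),onz(n,*c,.177).round(4))
        k=cv2.convexHull(np.argwhere(m)[:,::-1].astype(np.int32));print(cv2.fitEllipse(k))
    for m,s,c in comps((R>150)&(G>130)&mm,6): print('bar',s,c)
    bx=(slice(225,305),slice(160,245)) if n=='top' else (slice(165,225),slice(270,345))
    g=im[bx].astype(np.uint8);hsv=cv2.cvtColor(g,cv2.COLOR_BGR2HSV)
    print(n,'R-B tray vs bench',(R-B)[bx][30,:].tolist())
    mk=((R-B)[bx]>6);mk=cv2.morphologyEx(mk.astype(np.uint8),cv2.MORPH_OPEN,np.ones((3,3)))
    for m,s,c in comps(mk,300):
        r=cv2.minAreaRect(np.argwhere(m)[:,::-1].astype(np.float32));u=r[0][0]+bx[1].start,r[0][1]+bx[0].start
        print(n,'tray',r,u,onz(n,*u,.005).round(4))
        for q in cv2.boxPoints(r): print(onz(n,q[0]+bx[1].start,q[1]+bx[0].start,.008).round(4))
E
```

```text
top red [346 137  30  28 582] [360.6 150.7]
top red [355 189  25  24 430] [367.4 200.7]
bar [345 187  14  21 145] [349.4137931  194.43448276]
bar [380 196  10  26 173] [385.21387283 208.13872832]
top R-B tray vs bench [11, 11, 11, 12, 12, 12, 12, 11, 12, 13, 12, 12, 11, 16, 12, 14, 16, 15, 16, 16, 16, 17, 15, 15, 14, 16, 16, 15, 15, 15, 14, 15, 15, 17, 17, 16, 16, 16, 15, 16, 17, 15, 16, 17, 15, 16, 15, 15, 15, 14, 16, 15, 17, 16, 16, 16, 16, 17, 17, 18, 14, 15, 17, 15, 15, 16, 15, 16, 14, 12, 10, 11, 12, 13, 10, 11, 12, 12, 12, 12, 12, 13, 11, 10, 13]
top tray ((42.0, 39.5), (79.0, 84.0), 90.0) (202.0, 264.5) [0.459  0.3022 0.005 ]
[0.5525 0.4007 0.008 ]
[0.5479 0.2066 0.008 ]
[0.3677 0.2052 0.008 ]
[0.3719 0.3936 0.008 ]
side red [349 244  25  19 338] [361.1 253.3]
side red [413 284  32  26 581] [428.8 296.7]
side topface [350 244  23  17 250] [361.  252.2] [ 0.554  -0.0694  0.177 ]
((360.9953308105469, 252.04290771484375), (15.967782974243164, 22.479537963867188), 94.00366973876953)
bar [376 239   4   3   7] [377.28571429 240.        ]
bar [362 245   2   5   8] [362.5 247. ]
bar [359 253   3   6  11] [360.36363636 255.72727273]
side R-B tray vs bench [11, 10, 11, 11, 10, 12, 11, 13, 12, 9, 6, 11, 19, 17, 16, 17, 18, 15, 17, 17, 17, 17, 19, 17, 17, 17, 15, 16, 16, 17, 17, 17, 15, 17, 18, 16, 16, 18, 18, 16, 14, 18, 16, 17, 17, 17, 19, 16, 15, 17, 17, 18, 17, 17, 19, 16, 16, 15, 19, 17, 16, 13, 10, 11, 10, 9, 10, 11, 11, 11, 13, 10, 11, 12, 12]
side tray ((37.0, 29.5), (59.0, 74.0), 90.0) (307.0, 194.5) [0.4576 0.2986 0.005 ]
[0.3595 0.4183 0.008 ]
[0.5605 0.4159 0.008 ]
[0.5456 0.1844 0.008 ]
[0.3657 0.1874 0.008 ]
```

Run:
```python
from h import *
for n,bx in(('top',(slice(225,305),slice(160,245))),('side',(slice(165,225),slice(270,345)))):
    im=cv2.imread(f'pics/{n}0.png').astype(np.float32);d=cv2.GaussianBlur(im[...,2]-im[...,0],(0,0),1.5)[bx]
    m,s,c=max(comps(d>13.6,300),key=lambda t:t[1][4])
    r=cv2.minAreaRect(np.argwhere(m)[:,::-1].astype(np.float32))
    u=[onz(n,q[0]+bx[1].start,q[1]+bx[0].start,.005) for q in cv2.boxPoints(r)]
    print(n,r,np.mean(u,0).round(4),[np.linalg.norm(u[i]-u[i-1]).round(3) for i in range(4)],onz(n,c[0]+bx[1].start,c[1]+bx[0].start,.004).round(4))
# cap: top-view red blob ~ silhouette of cylinder; take mid-height .161
print(onz('top',367.4,200.7,.163).round(4),onz('side',361.1,253.3,.170).round(4),tri('top',(367.4,201),'side',(361.1,252.5)))
from rig import sensors
from scipy.spatial.transform import Rotation as Ro
s=sensors.observe();R=Ro.from_euler('xyz',s['tool_rot'])
print(R.inv().apply(np.array([.551,-.069,.26])-s['position'])*1000)
print(camera_params('wrist'), Ro.as_matrix(R))
```

```text
top ((41.19403076171875, 40.097232818603516), (54.77043151855469, 55.12322235107422), 88.31531524658203) [0.4583 0.304  0.005 ] [np.float64(0.126), np.float64(0.127), np.float64(0.125), np.float64(0.124)] [0.4583 0.3034 0.004 ]
side ((35.81847381591797, 29.91719627380371), (29.873807907104492, 50.03952407836914), 87.95458984375) [0.4547 0.2986 0.005 ] [np.float64(0.117), np.float64(0.133), np.float64(0.117), np.float64(0.125)] [0.4552 0.297  0.004 ]
[ 0.5599 -0.0655  0.163 ] [ 0.555  -0.0659  0.17  ] (array([ 0.55606056, -0.06478345,  0.17144208]), np.float64(0.0021498468399223157))
[ 495.81668951 -374.39846127  -11.98216767]
{'fov_y': 65.70646984690485, 'cx': 320.53903220404663, 'cy': 245.576110656745, 'extrinsics': array([[ 0.33676868, -0.94158676, -0.00110604, -0.62460758],
       [ 0.90957517,  0.32562263, -0.2581529 ,  0.03319201],
       [ 0.24343351,  0.08593178,  0.96610344, -0.37825213],
       [ 0.        ,  0.        ,  0.        ,  1.        ]])} [[ 9.41803085e-01  3.36164535e-01 -5.95346481e-04]
 [ 3.36165038e-01 -9.41802206e-01  1.29305255e-03]
 [-1.26020219e-04 -1.41793556e-03 -9.99998987e-01]]
```

Emit:
{"fn": "step_arm", "kwargs": {"plan": [[1, 501, -375, -33, 0, 0, -15], [1, 501, -375, -33, 0, 0, -15], [1, 501, -375, -33, 0, 0, -15], [1, 501, -375, -33, 0, 0, -15], [1, 501, -375, -33, 0, 0, -15], [1, 501, -375, -33, 0, 0, -15], [1, 501, -375, -33, 0, 0, -15], [1, 501, -375, -33, 0, 0, -15]]}}

```text
time_s: 0.9
position: [0.4313, -0.2539, 0.2694]
tool_rot: [3.142, 0.0, 0.604]
contact_force: [0.9, -0.6, -1.0]
grip_width: 0.999
```

Emit:
{"fn": "step_arm", "kwargs": {"plan": [[1, 210, -84, -10, 0, 0, 0], [1, 210, -84, -10, 0, 0, 0], [1, 210, -84, -10, 0, 0, 0], [1, 210, -84, -10, 0, 0, 0], [1, 210, -84, -10, 0, 0, 0], [1, 210, -84, -10, 0, 0, 0], [1, 210, -84, -10, 0, 0, 0], [1, 210, -84, -10, 0, 0, 0]]}}

```text
time_s: 1.7
position: [0.5551, -0.0687, 0.279]
tool_rot: [3.142, 0.001, 0.603]
contact_force: [-0.3, -0.4, -0.4]
grip_width: 0.999
```

Run:
```python
from h import *
from rig import sensors,get_image
s=sensors.observe();print(s['position'],s['tool_rot'],s['joint_positions'].round(2),s['contact_force'])
p=camera_params('wrist');np.save('pw.npy',p,allow_pickle=True);im=get_image('wrist')[:,:,::-1];cv2.imwrite('pics/w1.png',im)
E=p['extrinsics'];print(-E[:3,:3].T@E[:3,3])
im=im.astype(int);R,G,B=im[...,2],im[...,1],im[...,0]
for m,q,c in comps((R>90)&(G<60)&(B<60)):print(q,c,onz('wrist',*c,.177,p))
```

```text
[ 0.55512803 -0.06871915  0.27897814] [3.14156096e+00 1.27381780e-03 6.02837690e-01] [ 0.35  0.31 -0.4   1.7   0.13  1.17 -1.05] [-0.26077451 -0.44428862 -0.42538726]
[ 0.60983636 -0.0316201   0.40466206]
[372  79   5  16  35] [373.82857143  87.85714286] [ 0.65938624 -0.03678095  0.177     ]
[374  96  60  29 160] [398.0625  113.68125] [ 0.65510817 -0.05801608  0.177     ]
[ 279  206   78   78 4410] [317.77120181 245.12403628] [ 0.55877524 -0.06475674  0.177     ]
```

View pics/w1.png

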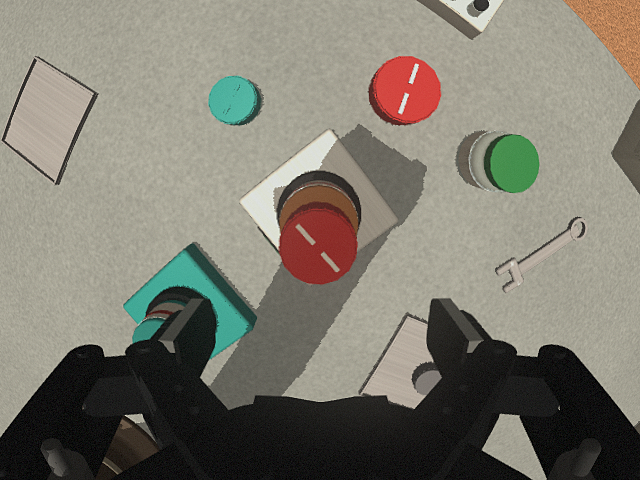

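Wrist view: cap top centred at about (318,248), bars at (305,235) and (330,262), and the fingers straddle it with nothing in the way. Descending.

Emit:
{"fn": "step_arm", "kwargs": {"plan": [[1, 3, -1, 40, 0, 0, 0], [1, 3, -1, 70, 0, 0, 0], [1, 3, -1, 95, 0, 0, 0], [1, 3, -1, 110, 0, 0, 0], [1, 3, -1, 118, 0, 0, 0], [1, 3, -1, 118, 0, 0, 0]]}}

```text
time_s: 2.35
position: [0.5569, -0.0657, 0.1606]
tool_rot: [-3.141, 0.001, 0.603]
contact_force: [-0.0, -0.1, 0.2]
grip_width: 0.999
```

Run:
```python
from h import *
from rig import sensors,get_image
s=sensors.observe();print(s['position'],s['tool_rot'],s['contact_force'])
p=camera_params('wrist');im=get_image('wrist')[:,:,::-1];cv2.imwrite('pics/w2.png',im)
im=im.astype(int);R,G,B=im[...,2],im[...,1],im[...,0]
for m,q,c in comps((R>90)&(G<60)&(B<60),500):print(q,c,onz('wrist',*c,.177,p))
```

```text
[ 0.55692688 -0.06573513  0.16061639] [-3.14075993e+00  1.48740138e-03  6.03074054e-01] [-0.01329198 -0.0784697   0.20053859]
[ 390   48   73   73 1016] [409.37893701  92.0246063 ] [ 0.64091071 -0.04026999  0.177     ]
[  247   254   146   148 14171] [318.43024487 335.48994425] [ 0.56160757 -0.0623264   0.177     ]
```

View pics/w2.png

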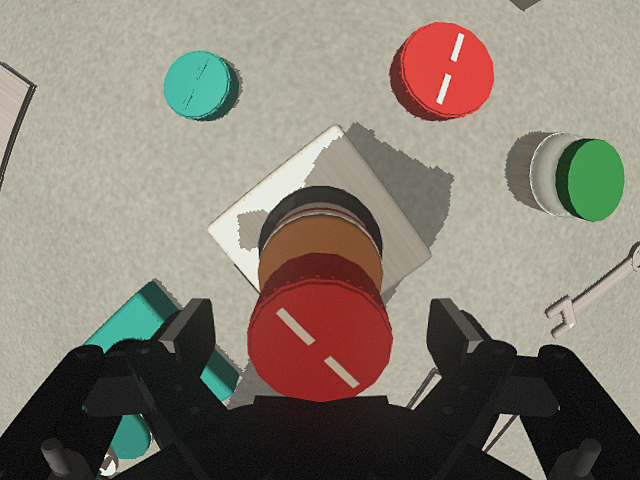

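Cap is centred between the jaws: face centre at (320,341), pads left and right at (200,335) and (440,335). Nudging 2 mm along tool x, then closing.

Emit:
{"fn": "step_arm", "kwargs": {"plan": [[1, 2, 0, 0, 0, 0, 0], [0, 2, 0, 0, 0, 0, 0], [0, 2, 0, 0, 0, 0, 0], [0, 2, 0, 0, 0, 0, 0], [0, 2, 0, 0, 0, 0, 0], [0, 2, 0, 0, 0, 0, 0], [0, 2, 0, 0, 0, 0, 0]]}}

```text
time_s: 3.1
position: [0.5595, -0.0635, 0.1616]
tool_rot: [3.141, -0.0, 0.605]
contact_force: [-0.5, 1.6, 2.6]
grip_width: 0.574
```

Emit:
{"fn": "step_arm", "kwargs": {"plan": [[0, 0, 0, 1, 0, 0, 0], [0, 0, 0, 2, 0, 0, 0], [0, 0, 0, 3, 0, 0, 0], [0, 0, 0, 4, 0, 0, 0], [0, 0, 0, 4, 0, 0, 0]]}}

```text
time_s: 3.6
position: [0.5595, -0.0635, 0.1573]
tool_rot: [3.142, -0.0, 0.605]
contact_force: [-0.0, 1.4, 4.0]
grip_width: 0.573
```

Emit:
{"fn": "step_arm", "kwargs": {"plan": [[0, 0, 0, 1, 0, 0, 0], [0, 0, 0, 2, 0, 0, 0], [0, 0, 0, 3, 0, 0, 0], [0, 0, 0, 4, 0, 0, 0], [0, 0, 0, 4, 0, 0, 0]]}}

```text
time_s: 4.1
position: [0.5595, -0.0635, 0.1533]
tool_rot: [3.141, -0.0, 0.605]
contact_force: [0.8, 1.1, 4.5]
grip_width: 0.573
```

Emit:
{"fn": "step_arm", "kwargs": {"plan": [[0, 0, 0, 1, 0, 0, 0], [0, 0, 0, 2, 0, 0, 0], [0, 0, 0, 3, 0, 0, 0], [0, 0, 0, 4, 0, 0, 0], [0, 0, 0, 4, 0, 0, 0]]}}

```text
time_s: 4.6
position: [0.5595, -0.0635, 0.1493]
tool_rot: [3.141, -0.0, 0.605]
contact_force: [1.8, 1.4, 4.4]
grip_width: 0.572
```

Emit:
{"fn": "step_arm", "kwargs": {"plan": [[0, 0, 0, 1, 0, 0, 0], [0, 0, 0, 2, 0, 0, 0], [0, 0, 0, 3, 0, 0, 0], [0, 0, 0, 3, 0, 0, 0]]}}

```text
time_s: 5.0
position: [0.5595, -0.0635, 0.1464]
tool_rot: [3.141, -0.0, 0.605]
contact_force: [0.8, 1.3, 5.2]
grip_width: 0.573
```

Emit:
{"fn": "step_arm", "kwargs": {"plan": [[0, 0, 0, 1, 0, 0, 0], [0, 0, 0, 2, 0, 0, 0], [0, 0, 0, 3, 0, 0, 0], [0, 0, 0, 3, 0, 0, 0]]}}

```text
time_s: 5.4
position: [0.5595, -0.0635, 0.1435]
tool_rot: [3.141, -0.0, 0.605]
contact_force: [1.4, 2.0, 5.2]
grip_width: 0.576
```

Emit:
{"fn": "step_arm", "kwargs": {"plan": [[0, 0, 0, 1, 0, 0, 0], [0, 0, 0, 2, 0, 0, 0], [0, 0, 0, 2, 0, 0, 0]]}}

```text
time_s: 5.7
position: [0.5596, -0.0635, 0.1417]
tool_rot: [3.141, -0.0, 0.605]
contact_force: [0.6, 1.6, 8.3]
grip_width: 0.573
```

Emit:
{"fn": "step_arm", "kwargs": {"plan": [[0, 0, 0, 1, 0, 0, 0], [0, 0, 0, 1.5, 0, 0, 0], [0, 0, 0, 1.5, 0, 0, 0]]}}

```text
time_s: 6.0
position: [0.5596, -0.0635, 0.1405]
tool_rot: [3.141, -0.0, 0.605]
contact_force: [-0.8, 1.6, 9.9]
grip_width: 0.573
```

Emit:
{"fn": "step_arm", "kwargs": {"plan": [[0, 0, 0, 0.7, 0, 0, 0], [0, 0, 0, 1.2, 0, 0, 0], [0, 0, 0, 1.2, 0, 0, 0]]}}

```text
time_s: 6.3
position: [0.5596, -0.0635, 0.1397]
tool_rot: [3.141, -0.0, 0.605]
contact_force: [-1.1, 0.9, 13.6]
grip_width: 0.569
```

Emit:
{"fn": "step_arm", "kwargs": {"plan": [[0, 0, 0, 0.2, 0, 0, -5], [0, 0, 0, 0.2, 0, 0, -10], [0, 0, 0, 0.2, 0, 0, -15], [0, 0, 0, 0.2, 0, 0, -15]]}}

```text
time_s: 6.7
position: [0.5591, -0.063, 0.139]
tool_rot: [-3.141, -0.0, 0.87]
contact_force: [-0.6, 3.5, 10.4]
grip_width: 0.574
```

Emit:
{"fn": "step_arm", "kwargs": {"plan": [[0, 0, 0, 0.7, 0, 0, 0], [0, 0, 0, 1, 0, 0, 0], [0, 0, 0, 1, 0, 0, 0]]}}

```text
time_s: 7.0
position: [0.5591, -0.063, 0.138]
tool_rot: [-3.141, -0.0, 0.867]
contact_force: [-2.1, 3.0, 10.7]
grip_width: 0.573
```

Emit:
{"fn": "step_arm", "kwargs": {"plan": [[0, 0, 0, 0.7, 0, 0, 0], [0, 0, 0, 1, 0, 0, 0], [0, 0, 0, 1, 0, 0, 0]]}}

```text
time_s: 7.3
position: [0.5592, -0.0629, 0.1371]
tool_rot: [-3.141, -0.0, 0.867]
contact_force: [-2.5, 3.0, 11.5]
grip_width: 0.574
```

Emit:
{"fn": "step_arm", "kwargs": {"plan": [[0, 0, 0, 0.7, 0, 0, 0], [0, 0, 0, 1, 0, 0, 0], [0, 0, 0, 1, 0, 0, 0]]}}

```text
time_s: 7.6
position: [0.5592, -0.063, 0.1366]
tool_rot: [-3.142, 0.0, 0.867]
contact_force: [-4.1, 1.8, 15.4]
grip_width: 0.575
```

Emit:
{"fn": "step_arm", "kwargs": {"plan": [[0, 0, 0, 0, 0, 0, -6], [0, 0, 0, 0, 0, 0, -12], [0, 0, 0, 0, 0, 0, -18], [0, 0, 0, 0, 0, 0, -18]]}}

```text
time_s: 8.0
position: [0.5588, -0.0625, 0.1366]
tool_rot: [-3.141, -0.0, 1.185]
contact_force: [-5.4, 5.2, 16.9]
grip_width: 0.574
```

Emit:
{"fn": "step_arm", "kwargs": {"plan": [[0, 0.3, -0.6, 0, 0, 0, -6], [0, 0.3, -0.8, 0, 0, 0, -12], [0, 0.3, -0.8, 0, 0, 0, -18], [0, 0.3, -0.8, 0, 0, 0, -18]]}}

```text
time_s: 8.4
position: [0.5581, -0.0619, 0.1365]
tool_rot: [-3.141, -0.001, 1.499]
contact_force: [-6.3, 4.3, 18.0]
grip_width: 0.566
```

Run:
```python
from rig import sensors
s=sensors.observe()
for k in('joint_positions','contact_force','ft_torque','position'):print(k,s[k].round(3))
```

```text
joint_positions [ 0.466  0.496 -0.584  1.838  0.339  0.909 -0.346]
contact_force [-6.298  4.3   18.029]
ft_torque [ 0.844  1.246 -0.065]
position [ 0.558 -0.062  0.137]
```

Emit:
{"fn": "step_arm", "kwargs": {"plan": [[0, 0.2, -0.5, -0.2, 0, 0, -6], [0, 0.4, -0.8, -0.2, 0, 0, -12], [0, 0.4, -0.8, -0.2, 0, 0, -18], [0, 0.4, -0.8, -0.2, 0, 0, -18]]}}

```text
time_s: 8.8
position: [0.557, -0.0616, 0.1366]
tool_rot: [-3.14, -0.001, 1.813]
contact_force: [-6.0, 4.1, 17.8]
grip_width: 0.573
```

Emit:
{"fn": "step_arm", "kwargs": {"plan": [[0, 0.4, -0.4, -0.2, 0, 0, -6], [0, 0.6, -0.6, -0.2, 0, 0, -12], [0, 0.6, -0.6, -0.2, 0, 0, -18], [0, 0.6, -0.6, -0.2, 0, 0, -18]]}}

```text
time_s: 9.2
position: [0.5559, -0.0617, 0.1366]
tool_rot: [-3.139, -0.001, 2.127]
contact_force: [-7.4, 2.9, 18.0]
grip_width: 0.574
```

Emit:
{"fn": "step_arm", "kwargs": {"plan": [[0, 0.6, 0, -0.3, 0, 0, -6], [0, 0.8, 0, -0.3, 0, 0, -12], [0, 0.8, 0, -0.3, 0, 0, -16], [0, 0.8, 0, -0.3, 0, 0, -16]]}}

```text
time_s: 9.6
position: [0.5552, -0.062, 0.1366]
tool_rot: [-3.138, -0.001, 2.404]
contact_force: [-7.7, -0.7, 18.0]
grip_width: 0.571
```

Emit:
{"fn": "step_arm", "kwargs": {"plan": [[0, 0, 0, -2, 0, 0, 0], [0, 0, 0, -5, 0, 0, 0], [0, 0, 0, -9, 0, 0, 0], [0, 0, 0, -13, 0, 0, 0], [0, 0, 0, -17, 0, 0, 0], [0, 0, 0, -20, 0, 0, 0], [0, 0, 0, -22, 0, 0, 0], [0, 0, 0, -22, 0, 0, 0]]}}

```text
time_s: 10.4
position: [0.5557, -0.0621, 0.1579]
tool_rot: [-3.139, -0.001, 2.402]
contact_force: [-5.5, -1.1, 4.0]
grip_width: 0.571
```

Emit:
{"fn": "step_arm", "kwargs": {"plan": [[0, 0.7, -0.7, -1, 0, 0, 0], [0, 0.7, -0.7, -2, 0, 0, 0], [0, 0.7, -0.7, -3, 0, 0, 0], [0, 0.7, -0.7, -4, 0, 0, 0], [0, 0.7, -0.7, -4, 0, 0, 0]]}}

```text
time_s: 10.9
position: [0.5556, -0.062, 0.1621]
tool_rot: [-3.141, 0.0, 2.402]
contact_force: [-4.0, -3.6, 3.5]
grip_width: 0.571
```

Emit:
{"fn": "step_arm", "kwargs": {"plan": [[0, 0, 0, -1, 0, 0, 0], [0, 0, 0, -2, 0, 0, 0], [0, 0, 0, -3, 0, 0, 0], [0, 0, 0, -3, 0, 0, 0]]}}

```text
time_s: 11.3
position: [0.5556, -0.0619, 0.1649]
tool_rot: [-3.141, -0.0, 2.402]
contact_force: [-2.9, -4.1, 0.6]
grip_width: 0.571
```

Emit:
{"fn": "step_arm", "kwargs": {"plan": [[0, 0, 0, -1, 0, 0, 0], [0, 0, 0, -2, 0, 0, 0], [0, 0, 0, -3, 0, 0, 0], [0, 0, 0, -3, 0, 0, 0]]}}

```text
time_s: 11.7
position: [0.5556, -0.0618, 0.168]
tool_rot: [-3.141, -0.0, 2.402]
contact_force: [-2.0, -4.6, -2.2]
grip_width: 0.577
```

Emit:
{"fn": "step_arm", "kwargs": {"plan": [[0, 0, 0, -1, 0, 0, 0], [0, 0, 0, -2, 0, 0, 0], [0, 0, 0, -3, 0, 0, 0], [0, 0, 0, -3, 0, 0, 0]]}}

```text
time_s: 12.1
position: [0.5557, -0.0618, 0.1711]
tool_rot: [-3.141, -0.0, 2.402]
contact_force: [-1.8, -4.3, -2.2]
grip_width: 0.572
```

Run:
```python
from h import *
from rig import sensors,get_image
s=sensors.observe();print(s['position'],s['contact_force'],s['ft_torque'])
a=get_image('side')[:,:,::-1];b=get_image('wrist')[:,:,::-1]
a=cv2.resize(a[180:320,280:440],(480,420));b=cv2.resize(b,(320,240))
o=np.zeros((420,800,3),np.uint8);o[:,:480]=a;o[:240,480:]=b;cv2.imwrite('pics/s3.png',o)
```

```text
[ 0.55569929 -0.06177248  0.17107377] [-1.77094929 -4.25502626 -2.19756529] [-1.00967524e+00  5.22673225e-01 -5.12253318e-05]
```

View pics/s3.png

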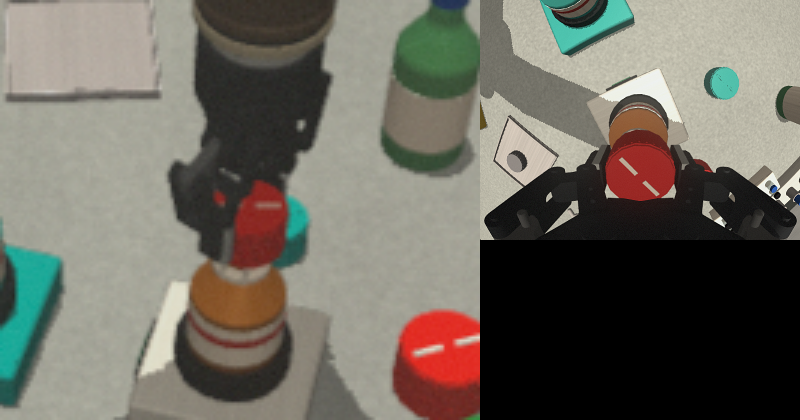

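The cap has risen, with the white neck showing under it at about (240,270) in the crop. Continuing straight up.

Emit:
{"fn": "step_arm", "kwargs": {"plan": [[0, -0.3, -1, -2, 0, 0, 0], [0, -0.3, -1, -4, 0, 0, 0], [0, -0.3, -1, -7, 0, 0, 0], [0, -0.3, -1, -10, 0, 0, 0], [0, -0.3, -1, -14, 0, 0, 0], [0, -0.3, -1, -18, 0, 0, 0], [0, -0.3, -1, -18, 0, 0, 0]]}}

```text
time_s: 12.9
position: [0.5558, -0.0622, 0.1899]
tool_rot: [3.141, 0.001, 2.402]
contact_force: [0.3, -0.4, -1.4]
grip_width: 0.574
```

Emit:
{"fn": "step_arm", "kwargs": {"plan": [[0, 0, 0, -20, 0, 0, 0], [0, 0, 0, -45, 0, 0, 0], [0, 0, 0, -70, 0, 0, 0], [0, 25, 16, -70, 0, 0, 0], [0, 58, 37, -70, 0, 0, 0], [0, 91, 58, -70, 0, 0, 0], [0, 125, 79, -70, 0, 0, 0], [0, 158, 100, -70, 0, 0, 0]]}}

```text
time_s: 13.7
position: [0.5053, 0.1194, 0.2593]
tool_rot: [3.141, 0.0, 2.402]
contact_force: [0.8, 1.2, 0.1]
grip_width: 0.572
```

Emit:
{"fn": "step_arm", "kwargs": {"plan": [[0, 33, 21, 0, 0, 0, 0], [0, 66, 42, 0, 0, 0, 0], [0, 100, 63, 0, 0, 0, 0], [0, 130, 82, 20, 0, 0, 0], [0, 150, 95, 50, 0, 0, 0], [0, 160, 101, 80, 0, 0, 0], [0, 160, 101, 110, 0, 0, 0], [0, 160, 101, 110, 0, 0, 0]]}}

```text
time_s: 14.5
position: [0.4538, 0.2992, 0.1457]
tool_rot: [-3.135, -0.002, 2.404]
contact_force: [0.4, -1.2, -0.5]
grip_width: 0.573
```

Run:
```python
from h import *
from rig import sensors,get_image
s=sensors.observe();print(s['position'],s['tool_rot'],s['contact_force'],s['joint_positions'].round(2))
a=get_image('side')[:,:,::-1]
p=camera_params('wrist');b=get_image('wrist')[:,:,::-1]
cv2.imwrite('pics/w4f.png',b);cv2.imwrite('pics/s4f.png',a)
a=cv2.resize(a[110:240,240:380],(420,390),interpolation=cv2.INTER_CUBIC);b=cv2.resize(b,(380,285))
o=np.zeros((390,800,3),np.uint8);o[:,:420]=a;o[:285,420:]=b;cv2.imwrite('pics/s4.png',o)
```

```text
[0.45378037 0.29918851 0.14568383] [-3.13538572e+00 -1.84694215e-03  2.40366783e+00] [ 0.43137482 -1.21032246 -0.49427257] [-0.02  0.54 -0.87  1.86  0.49  0.98 -0.28]
```

View pics/s4.png

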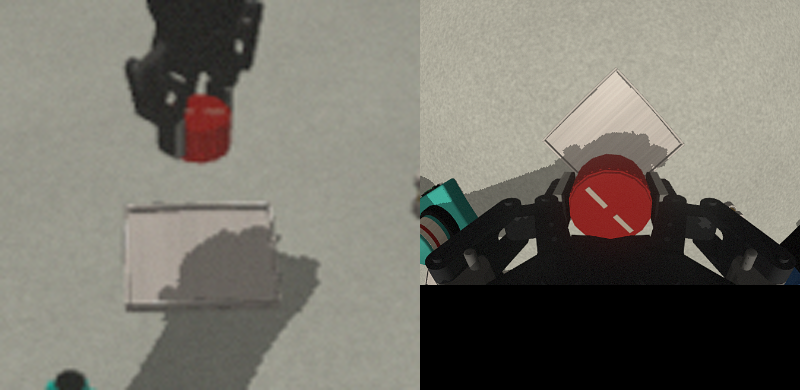

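Cap is held level above the empty tray. Tray corners in the full wrist picture are at about (330,118), (210,236) and (441,244).

Run:
```python
from h import *
T,L,R=[onz('wrist',*q,.010) for q in((330,118),(210.5,236),(441,244))]
print(T,L,R,(L+R)/2,np.linalg.norm(L-T),np.linalg.norm(R-T))
```

```text
[0.39673688 0.36394132 0.01      ] [0.39930226 0.24009381 0.01      ] [0.52189061 0.36555451 0.01      ] [0.46059644 0.30282416 0.01      ] 0.12387407807821879 0.12516413119246772
```

Emit:
{"fn": "step_arm", "kwargs": {"plan": [[0, -1, 5, 30, 0, 0, 0], [0, -1, 5, 60, 0, 0, 0], [0, -1, 5, 85, 0, 0, 0], [0, -1, 5, 102, 0, 0, 0], [0, -1, 5, 112, 0, 0, 0], [0, -1, 5, 112, 0, 0, 0], [0, -1, 5, 112, 0, 0, 0]]}}

```text
time_s: 15.3
position: [0.4605, 0.3039, 0.0382]
tool_rot: [3.14, 0.0, 2.402]
contact_force: [-0.3, -0.2, -1.4]
grip_width: 0.569
```

Emit:
{"fn": "step_arm", "kwargs": {"plan": [[0, 0, 0, 4, 0, 0, 0], [0, 0, 0, 8, 0, 0, 0], [0, 0, 0, 11, 0, 0, 0], [0, 0, 0, 13, 0, 0, 0], [0, 0, 0, 13, 0, 0, 0]]}}

```text
time_s: 15.8
position: [0.4598, 0.3033, 0.0238]
tool_rot: [-3.141, -0.0, 2.402]
contact_force: [0.5, 0.6, -0.6]
grip_width: 0.569
```

Emit:
{"fn": "step_arm", "kwargs": {"plan": [[0, 0, 0, 0.5, 0, 0, 0], [0, 0, 0, 1, 0, 0, 0], [0, 0, 0, 1.5, 0, 0, 0], [0, 0, 0, 2, 0, 0, 0], [0, 0, 0, 2, 0, 0, 0]]}}

```text
time_s: 16.3
position: [0.4599, 0.3034, 0.0221]
tool_rot: [-3.142, 0.0, 2.402]
contact_force: [-0.5, 0.4, -0.9]
grip_width: 0.574
```

Emit:
{"fn": "step_arm", "kwargs": {"plan": [[0, 0, 0, 0.5, 0, 0, 0], [0, 0, 0, 1, 0, 0, 0], [0, 0, 0, 1.5, 0, 0, 0], [0, 0, 0, 1.5, 0, 0, 0]]}}

```text
time_s: 16.7
position: [0.4599, 0.3034, 0.0206]
tool_rot: [-3.141, -0.0, 2.402]
contact_force: [0.2, 0.0, -0.3]
grip_width: 0.572
```

Emit:
{"fn": "step_arm", "kwargs": {"plan": [[0, 0, 0, 0.5, 0, 0, 0], [0, 0, 0, 1, 0, 0, 0], [0, 0, 0, 1, 0, 0, 0]]}}

```text
time_s: 17.0
position: [0.46, 0.3034, 0.0203]
tool_rot: [3.142, 0.001, 2.402]
contact_force: [-0.9, -1.6, 6.9]
grip_width: 0.569
```

Emit:
{"fn": "step_arm", "kwargs": {"plan": [[0, 0, 0, -0.5, 0, 0, 0], [0, 0, 0, -0.5, 0, 0, 0]]}}

```text
time_s: 17.2
position: [0.46, 0.3035, 0.0203]
tool_rot: [3.141, 0.0, 2.402]
contact_force: [-0.6, -0.2, 3.4]
grip_width: 0.577
```

Emit:
{"fn": "step_arm", "kwargs": {"plan": [[0.6, 0, 0, 0, 0, 0, 0], [0.65, 0, 0, 0, 0, 0, 0], [0.7, 0, 0, 0, 0, 0, 0], [0.75, 0, 0, 0, 0, 0, 0], [0.8, 0, 0, 0, 0, 0, 0], [0.8, 0, 0, 0, 0, 0, 0]]}}

```text
time_s: 17.8
position: [0.4599, 0.3034, 0.0201]
tool_rot: [-3.142, -0.0, 2.402]
contact_force: [0.8, -0.8, -0.1]
grip_width: 0.798
```

Released with zero residual force. Retreating upward.

Emit:
{"fn": "step_arm", "kwargs": {"plan": [[0.8, 0, 0, -10, 0, 0, 0], [0.8, 0, 0, -25, 0, 0, 0], [0.8, 0, 0, -50, 0, 0, 0], [0.8, 0, 0, -90, 0, 0, 0], [0.8, 0, 0, -130, 0, 0, 0], [0.8, 0, 0, -170, 0, 0, 0], [0.8, 0, 0, -200, 0, 0, 0], [0.8, 0, 0, -200, 0, 0, 0]]}}

```text
time_s: 18.6
position: [0.4611, 0.3054, 0.2259]
tool_rot: [3.134, 0.002, 2.403]
contact_force: [-0.5, 0.4, -0.5]
grip_width: 0.8
```

Run:
```python
from h import *
from rig import sensors,get_image
s=sensors.observe();print(s['position'],s['contact_force'])
a=get_image('side')[:,:,::-1];b=get_image('wrist')[:,:,::-1];p=camera_params('wrist')
a2=cv2.resize(a[150:330,240:440],(400,360),interpolation=cv2.INTER_CUBIC);b2=cv2.resize(b,(400,300))
o=np.zeros((360,800,3),np.uint8);o[:,:400]=a2;o[:300,400:]=b2;cv2.imwrite('pics/s5.png',o)
for n,i,z in(('wrist',b,.035),('side',a,.033)):
    i=i.astype(int)
    for m,q,c in comps((i[...,2]>90)&(i[...,1]<60)&(i[...,0]<60),60):print(n,q,c,onz(n,*c,z).round(4))
```

```text
[0.46110804 0.30538583 0.22589107] [-0.52493765  0.35741807 -0.51217824]
wrist [ 290  206   58   50 1652] [319.36682809 234.43523002] [0.467  0.2973 0.035 ]
side [299 181  20  21 313] [308.48242812 191.62300319] [0.4609 0.2773 0.033 ]
side [411 284  34  37 921] [427.49402823 302.32899023] [ 0.7025 -0.0807  0.033 ]
```

View pics/s5.png

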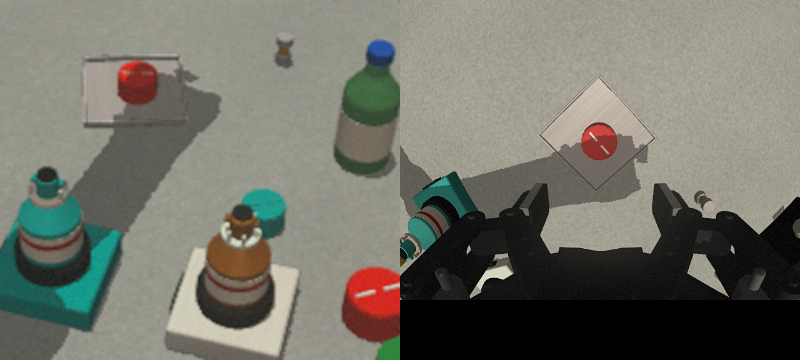

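The cap sits upright and flat near the middle of the empty tray, at (137,82) in the side crop and (599,141) in the wrist inset. The amber bottle is open and standing in its dock, the neighbouring objects in view look undisturbed, and the arm is clear. Handing in.

Run:
```python
from rig import env
print(env.hand_in())
```

```text
the job is handed in; nothing more can be done
None
```

The red cap is off the amber bottle and sitting right way up and flat near the centre of the empty steel tray. I handed the job in at about 18.7 s of the 54 s allowed.

- **Unlocking:** I found the firm stop by feel and pushed at about 15–18 N while turning about 1.5 rad counter-clockwise. The highest force I read on the tool was about 18 N vertical, with under 8 N sideways. These are readings at the end of each move, so short peaks in between would not show.
- **Lifting and placing:** The cap came free with about a 2 N pull. I lowered it until it touched the tray at about 7 N, eased off, then released it; the force after release was about zero.
- **Last checks:** The final side and wrist pictures show the cap flat in the tray, the bottle open in its dock and the gripper clear. The other things that I could see in that last look were where they had been. The used tray, jar and wrench were not re-checked there, though the arm never went down near them.
- **Disagreements:** The two fixed cameras differed by 4–5 mm on the tray's position, and a closer wrist-camera look settled it. Sideways forces of up to 8 N showed that the grip was a millimetre or two off the cap's axis, and they vanished once it was free.

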